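# Put the lid on the lacquered box and press it home

### The job

The red lacquered box on the shoe cabinet stands open with its lid lying beside it. Set the lid squarely on the box, press it down until the catch at each end has snapped and it sits flush all round, then make sure with a firm fingertip press of about 2 kg on its panel, held for a moment; never drop, slam or lean hard on it. Leave the other things where they are.

Things in the scene. Friction and masses are not known exactly. Their poses are not given: they have to be found in the camera images.
- box: Open wooden box, red outside, black inside, fixed to the cabinet top. 180 (own y) x 110 (own x) x 75 mm high, walls 8 mm. Origin: centre of its underside, z up; rim at +75 mm. In the middle of each short end wall, 7 mm below the rim, a sprung brass ball (bullet catch) stands 3.5 mm into the inside.
- lid: Loose red lift-off lid, 0.2 to 0.4 kg, fits either way round. Panel 184 (own y) x 114 (own x) x 8 mm; under it a black tongue 12 mm deep, 162 x 92 mm outside, lower edge rounded, that enters the box with 1 mm play all round. Origin: centre of the tongue's lower edge, z up; panel underside at +12 mm, top at +20 mm. Home, the panel lies on the rim: origin 63 mm above the box's.
- lid_panel: The lid's flat red top panel, part of the lid and rigid with it: 184 (own y) x 114 (own x) x 8 mm. Origin: centre of its underside, 12 mm above the lid's origin; z up. Its lacquer must not take more than 60 N from the fingers, nor be forced against the box with more than 90 N.
- lid_end_a (a point): Middle of the panel's underside near one short end: own (0, +80, +12) mm of the lid; panel top 8 mm above it. Laid on the box, each end rests on its ball 7 to 9 mm above home. About 5 to 18 N straight down near the end, the second end more than the first, snaps it past the ball some 2.5 mm above home; the ball then holds it down.
- lid_end_b (a point): The same near the other short end: own (0, -80, +12) mm of the lid.
- lid_pull (a point): Centre of the top of the lid's wooden bar pull: own (0, 0, +46) mm of the lid. The pull is 14 mm wide (own x), 64 mm long (own y) and stands 26 mm above the panel's top, in its middle.
- shoehorn: Navy plastic shoehorn lying flat, about 205 mm long (own y), 50 mm wide at the scoop, 12 mm high; bystander. Origin: on the underside, near mid-length.
- tealight_holder: Empty white ceramic tealight holder, a cup 72 mm across and 46 mm high; bystander. Origin: centre of its underside.
- carabiner: Aluminium carabiner lying flat, 90 x 50 mm, 10 mm thick; bystander. Origin: its middle, on the underside.
- glasses_stand: Clear acrylic stand for reading glasses, base 70 x 90 mm, 85 mm high; bystander. Origin: centre of its underside.
Things that resemble listed ones, but are neither listed nor needed, are in the scene too. What is shaped like the lid but purple is not meant. What is shaped like the box but blue is not meant.

How it is judged:
By the outcome, as a careful person would: the job done as asked, in the order asked, and still so for the second after the job is handed in, with the robot touching nothing.
It also fails if it takes over 61 s, if anything falls off the work surface, if the arm or the gripper's body presses on something with over 40 N, if the wrist force passes 120 N, or if a joint passes its speed limit or range.

### The arm

A 6-joint arm with a two-finger parallel gripper is mounted at the origin on the work surface. World frame = base frame: x ahead of the robot, y to its left, z up, the work surface at z = 0. Lengths are in m, angles in rad, forces in N, time in s.
With the tool pointing down it reaches from about 0.425 to 1.125 m from the base axis. Payload 14.9 kg.
Tool frame: the origin (TCP) lies where the fingers leave the gripper's body, on its centre line; the fingertips stand 78 mm ahead of it and the grasp point (between the pads) lies 60 mm ahead of it (robot.tcp_to_tips is the distance from the TCP to the fingertips, in m); z points along the fingers, x is the direction in which the jaws open and shut, and the axes are right-handed (so a half turn about z gives the same grasp; the last joint's range is limited). The gripper opens to 91 mm and grips with 3 to 60 N. Pads are 32 mm wide; open, the fingers measure 118 mm over their backs; the gripper's body (76 mm by 178 mm) begins 60 mm behind the grasp point.
Start: joints at [-1.214, 0.379, 1.734, -0, 1.028, -0.033], TCP at [0.266, -0.648, 0.292] pointing down, gripper open.
Joint ranges: [-2.77, 2.77], [-0.74, 2.19], [0, 2.66], [-1.06, 4.2], [0.31, 2.87], [-3.08, 3.08]. Speed limits (rad/s): [1.89, 1.89, 2.39, 3.14, 3.14, 3.14].

### API

Orientations are given as a unit quaternion [x, y, z, w].
In Python, from station import robot gives the robot as it stands. The module is installed in compiled form; this text tells all that it offers.
- The arm moves only by the tool play_rows, never from a script. Its argument "plan" is text: rows parted by semicolons, each of 7 numbers parted by spaces: the shift along the tool's x, y, z in m, then the turn, a rotation vector about the tool's x, y, z in degrees, then the closure, from 0 (fully open) to 1 (shut). A call has 1 to 20 rows; each row is the pose to reach, as a shift and turn from the pose commanded when the call began, along the tool's axes at that moment; what a row does not reach only later rows make up. A row lasts 1/12 s, in which the tool goes at most 41.7 mm and 7.16 degrees, less where a joint would pass 70% of its speed; a pose out of reach is approached as far as the arm can. A call with a gripper value outside its range is refused whole. The fingers move at their own pace and stop on an object; "newtons" is the grip in N (left out, the last holds). Time passes only in rows, so rows that repeat a pose let the fingers close. It gives the time, the measured TCP pose, the force and the opening at its end, in the units of the state.
- robot.observe(): the state, without advancing time (a new reading comes with each control period).
- robot.read_camera(name): name is "scene" or "top" or "wrist"; returns a dict with "color" (480x640x3 uint8, red, green, blue), "range_z" (480x640 float32, m along the optical axis (not along the pixel's ray), 0 where there is no reading), "vertical_fov" (degrees; the focal length in pixels is half the picture's height over the tangent of half this angle, whatever the lens; pixels are square), "cx", "cy" (the principal point, pixels), "origin" and "rotation" of the camera in the world. Camera axes: x right, y down, z forward; pixel columns grow to the right and rows downward; lengths in m; the calibration is good to about 2 mm. A picture is of the moment at which its call begins.
- robot.hand_in(): hands the job in, once; it reports no verdict.
The state is a dict: "time_s": time; "joint_positions": joint angles; "joint_velocities": joint speeds; "joint_torque": joint torques, N m; "tool_pos": TCP position; "orientation": TCP orientation; "force": force on the tool from outside, world axes, zero at the start; "ft_torque": the same for the moment, N m; "width": finger opening in m.
Only numpy, scipy, OpenCV 4.12 (cv2) and the standard library are available. Lean on these libraries where they do the work, as an engineer would, in place of code of your own. Each camera call takes 0.05 s, during which the arm holds its last target.

## Working session

There is one attempt and no reset: what is moved stays moved. The work goes in short steps, Python scripts to look and compute and a tool call to move; the robot and the scene stay as the last step left them, time stands still between calls to the robot, and variables do not carry over. Pictures are saved under pics/ and viewed, and the job is handed in when it is done.

Besides the shell and the picture viewer there is one more tool, called after "Emit:" as name(argument=value, ...), one argument or row to a line, values as JSON. play_rows: Moves the arm, as the interface text tells. Its arguments: {"type":"object","properties":{"plan":{"type":"string"},"newtons":{"type":"number"}},"required":["plan"]}

```bash
mkdir -p pics; cat > h.py <<'E'
import numpy as np, cv2
from station import robot
def shot(name,fn):
    c=robot.read_camera(name)
    cv2.imwrite('pics/'+fn+'.png',cv2.cvtColor(c['color'],cv2.COLOR_RGB2BGR))
    np.savez('pics/'+fn+'.npz',**{k:np.asarray(v) for k,v in c.items()})
    return c
def cloud(c):
    h,w=c['range_z'].shape
    f=h/2/np.tan(np.radians(float(c['vertical_fov']))/2)
    v,u=np.mgrid[:h,:w]
    z=c['range_z']
    P=np.stack([(u-c['cx'])/f*z,(v-c['cy'])/f*z,z],-1)
    return P@np.asarray(c['rotation']).T+np.asarray(c['origin'])
E
python3 - <<'E'
from h import *
print(robot.observe())
for n in ('scene','top','wrist'):
    c=shot(n,n+'0'); print(n,c['vertical_fov'],c['cx'],c['cy'],c['origin'],np.round(c['rotation'],3).tolist())
E
```

```text
{'time_s': 0.0, 'joint_positions': array([-1.21429463e+00,  3.79422795e-01,  1.73478595e+00, -8.98321766e-06,
        1.02847496e+00, -3.32801596e-02]), 'joint_velocities': array([ 0.0012112 ,  0.00038965,  0.00018204,  0.00141005, -0.00085711,
        0.00063413]), 'joint_torque': array([ 1.40362259e-03, -7.63720751e+01, -4.34365654e+01,  6.51174202e-02,
        4.24578390e-02, -4.86438341e-05]), 'tool_pos': array([ 0.26588841, -0.64720058,  0.29157569]), 'orientation': array([ 8.30659534e-01, -5.56780424e-01, -4.45034910e-04, -3.15527730e-04]), 'force': array([-0.10733211, -0.42082353, -0.37036505]), 'ft_torque': array([ 0.03967298, -0.03724373, -0.00887273]), 'width': 0.09119277367570278}
scene 51.08925376246904 332.65780632328074 237.52004277499677 [1.49047433 0.37248247 0.70750231] [0.51, 0.714, -0.394, -0.274]
top 44.35578202810774 324.9684720244645 236.20953339856553 [0.23268275 0.02357364 1.71117394] [0.714, -0.694, 0.069, -0.059]
wrist 59.280100165106845 318.69445821087044 242.59308521705358 [ 0.33895715 -0.61772159  0.3834201 ] [0.822, -0.552, -0.078, 0.116]
```

```bash
sed -i 's/^import numpy as np, cv2/import numpy as np, cv2\nfrom scipy.spatial.transform import Rotation as R/; s/np.asarray(c\[.rotation.\]).T/R.from_quat(c["rotation"]).as_matrix().T/' h.py; tail -5 h.py
```

```text
f=h/2/np.tan(np.radians(float(c['vertical_fov']))/2)
    v,u=np.mgrid[:h,:w]
    z=c['range_z']
    P=np.stack([(u-c['cx'])/f*z,(v-c['cy'])/f*z,z],-1)
    return P@R.from_quat(c["rotation"]).as_matrix().T+np.asarray(c['origin'])
```

View pics/top0.png

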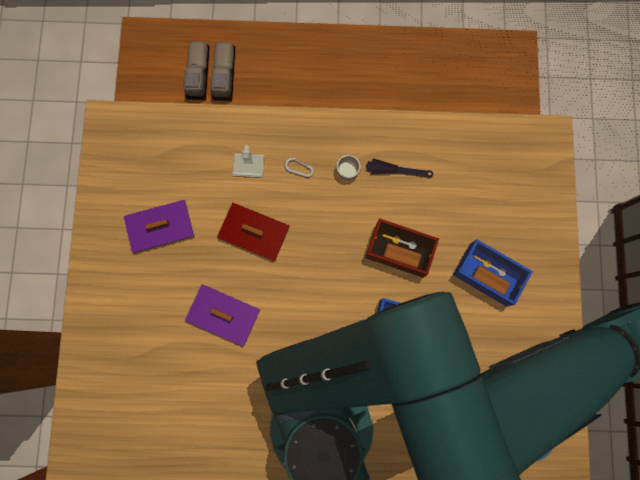

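View pics/scene0.png

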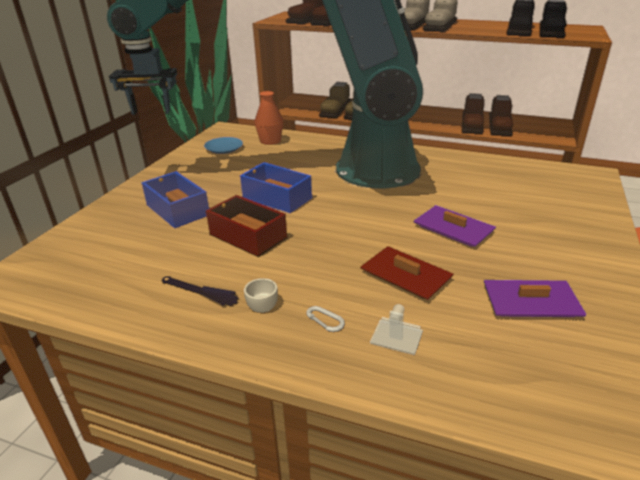

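View pics/wrist0.png

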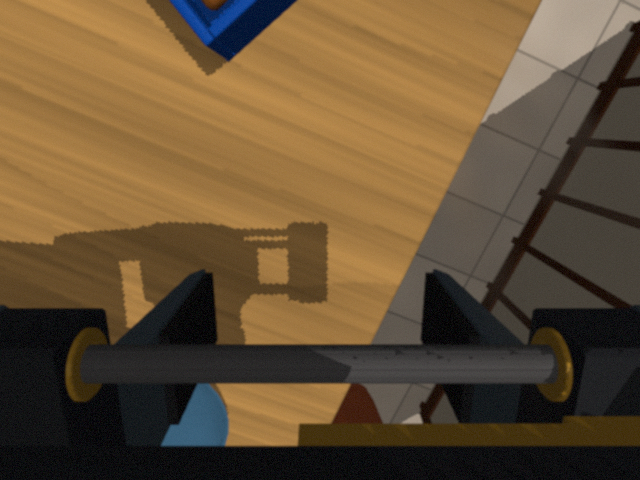

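The top view shows the red lid at about (253,232) and the open red box at (402,247). Purple and blue look-alikes stand nearby, and the bystanders are in a row at v≈165. Next I'll measure the lid and box.

```bash
python3 - <<'E'
from h import *
def rect(P):
    r=cv2.minAreaRect((P[:,:2]*1000).astype(np.float32)); return np.round(r[0],1),np.round(r[1],1),round(r[2],2)
for n in ('top0','scene0'):
    c=dict(np.load(f'pics/{n}.npz')); P=cloud(c)
    hsv=cv2.cvtColor(c['color'],cv2.COLOR_RGB2HSV)
    X,Y,Z=P[...,0],P[...,1],P[...,2]
    ok=c['range_z']>0
    tab=ok&(X>.4)&(X<1)&(abs(Y)<.6)&(abs(Z)<.012); print(n,'table z',np.median(Z[tab]))
    red=((hsv[...,0]<6)|(hsv[...,0]>172))&(hsv[...,1]>150)&ok
    red=cv2.morphologyEx(red.astype(np.uint8),cv2.MORPH_OPEN,np.ones((2,2)))
    k,l,s,ce=cv2.connectedComponentsWithStats(red)
    for i in range(1,k):
        if s[i,4]<60: continue
        Q=P[l==i]; print(i,s[i],np.round(Q.mean(0),3),'z pct',np.round(np.percentile(Q[:,2],[5,50,95]),4))
        zt=np.percentile(Q[:,2],90)
        T=Q[abs(Q[:,2]-zt)<.006]; print('  top rect',zt,rect(T),len(T))
    # box rim by height, near
    m=ok&(Z>.066)&(Z<.085)&(X>.5)&(X<.9)&(Y>-.4)&(Y<0.05)
    k,l,s,ce=cv2.connectedComponentsWithStats(m.astype(np.uint8))
    for i in range(1,k):
        if s[i,4]<40: continue
        Q=P[l==i]; print(' rim',s[i],np.round(Q.mean(0),3),rect(Q),np.median(Q[:,2]))
    m=ok&(Z>.04)&(Z<.06)&(X>.4)&(X<.9)&(Y>0.05)&(Y<0.6)
    k,l,s,ce=cv2.connectedComponentsWithStats(m.astype(np.uint8))
    for i in range(1,k):
        if s[i,4]<20: continue
        Q=P[l==i]; print(' pull?',s[i],np.round(Q.mean(0),3),rect(Q),np.median(Q[:,2]))
E
```

```text
top0 table z -0.0004523513254262035
1 [ 219  205   71   56 2141] [0.546 0.211 0.027] z pct [0.0114 0.0191 0.0264]
  top rect 0.024730999929678532 (array([548.1, 213.4]), array([176.9, 111.1]), 69.26) 1119
3 [369 223  65  52 269] [ 0.482 -0.198  0.058] z pct [0.0021 0.0726 0.0793]
  top rect 0.07843206883560083 (array([ 499.2, -212.9]), array([177. ,  94.6]), 69.62) 137
6 [418 233  21  23  82] [ 0.528 -0.299  0.06 ] z pct [-0.0021  0.0732  0.0787]
  top rect 0.07722687392779179 (array([ 527.8, -294.5]), array([74.9, 35.9]), 34.12) 49
 rim [369 219  70  32 331] [ 0.549 -0.214  0.074] (array([ 519.9, -218. ]), array([179.7,  91.3]), 72.83) 0.07336477164740729
 pull? [145 220  22  10 108] [0.557 0.492 0.045] (array([557.4, 492.7]), array([15.5, 63. ]), 17.97) 0.045169077500485266
 pull? [241 224  22  12 100] [0.549 0.216 0.046] (array([549.3, 216.3]), array([63.4, 13.9]), 68.62) 0.04514803440373172
scene0 table z -0.0011812966050442908
11 [228 219  30  20 139] [ 0.582 -0.185  0.069] z pct [0.0473 0.0682 0.0741]
  top rect 0.07333936659764162 (array([ 573.3, -192. ]), array([97.2,  9.5]), 72.44) 72
29 [413 264  39  27 481] [0.569 0.279 0.023] z pct [0.0163 0.0187 0.021 ]
  top rect 0.02036933418758835 (array([568.1, 271.6]), array([69.8, 91.9]), 70.47) 473
 rim [206 205  76  30 396] [ 0.552 -0.206  0.072] (array([ 520.7, -216.3]), array([184.4,  96.2]), 72.85) 0.07205199453680655
 pull? [394 255  26  13 122] [0.554 0.216 0.044] (array([553.4, 215.2]), array([64.2, 16.5]), 71.27) 0.04408896915098659
 pull? [519 285  32   6 157] [0.562 0.492 0.044] (array([560.8, 492.5]), array([16.6, 64.9]), 15.69) 0.04429671016673942
 pull? [389 321  14   7  45] [0.771 0.245 0.048] (array([769.5, 241.9]), array([26.5,  6.3]), 82.47) 0.04587830309216867
```

```bash
cat >> h.py <<'E'
def tool(yaw):  # pointing down, tool x at world yaw (deg)
    y=np.radians(yaw); x=np.array([np.cos(y),np.sin(y),0]); z=np.array([0,0,-1.]); return R.from_matrix(np.stack([x,np.cross(z,x),z],1))
def delta(p,Rt,p0=None,R0=None):
    o=robot.observe()
    p0=o['tool_pos'] if p0 is None else np.asarray(p0); R0=R.from_quat(o['orientation']) if R0 is None else R0
    return np.round(R0.inv().apply(np.asarray(p)-p0),4), np.round((R0.inv()*Rt).as_rotvec(degrees=True),2)
def proj(c,p):
    f=240/np.tan(np.radians(float(c['vertical_fov']))/2)
    q=R.from_quat(c['rotation']).inv().apply(np.asarray(p)-c['origin']); return q[:2]/q[2]*f+[c['cx'],c['cy']]
E
python3 - <<'E'
from h import *
c=dict(np.load('pics/wrist0.npz'))
o=robot.observe();R0=R.from_quat(o['orientation']);p0=o['tool_pos']
ro=R0.inv().apply(c['origin']-p0); rr=R0.inv()*R.from_quat(c['rotation']); print('cam in tool',ro,rr.as_matrix().round(3))
Rt=tool(-18)
for off in (-.03,-.06,-.1):
  p=np.array([.52,-.217,.33])+Rt.apply([0,-off,0])
  cc=dict(c,origin=p+Rt.apply(ro),rotation=(Rt*rr).as_quat())
  yl=np.array([np.cos(np.radians(72)),np.sin(np.radians(72)),0]);xl=np.array([yl[1],-yl[0],0])
  print(p,[proj(cc,np.array([.52,-.217,.075])+a*.09*yl+b*.055*xl).round() for a in(-1,1) for b in (-1,1)],np.linalg.norm(p[:2]))
  print(delta(p,Rt))
E
```

```text
cam in tool [ 0.00034512 -0.07879068 -0.09167585] [[ 1.    -0.001  0.   ]
 [ 0.001  0.961  0.277]
 [-0.    -0.277  0.961]]
[ 0.51072949 -0.2455317   0.33      ] [array([256., 285.]), array([381., 285.]), array([246.,  65.]), array([390.,  64.])] 0.5666837086220712
(array([-0.2786, -0.3791, -0.038 ]), array([-2.000e-02,  4.000e-02, -4.967e+01]))
[ 0.50145898 -0.27406339  0.33      ] [array([254., 252.]), array([382., 252.]), array([244.,  21.]), array([392.,  21.])] 0.5714646544059651
(array([-0.2557, -0.3597, -0.038 ]), array([-2.000e-02,  4.000e-02, -4.967e+01]))
[ 0.4890983  -0.31210565  0.33      ] [array([252., 207.]), array([384., 206.]), array([241., -41.]), array([395., -41.])] 0.5801957302430061
(array([-0.2252, -0.3338, -0.038 ]), array([-2.000e-02,  4.000e-02, -4.967e+01]))
```

Emit:
play_rows(
  plan="-0.1 -0.13 0 0 0 -16;-0.2 -0.26 0 0 0 -32;-0.279 -0.379 0.012 0 0 -49.7;-0.279 -0.379 0.012 0 0 -49.7;-0.279 -0.379 0.012 0 0 -49.7;-0.279 -0.379 0.012 0 0 -49.7;-0.279 -0.379 0.012 0 0 -49.7;-0.279 -0.379 0.012 0 0 -49.7;-0.279 -0.379 0.012 0 0 -49.7;-0.279 -0.379 0.012 0 0 -49.7;-0.279 -0.379 0.012 0 0 -49.7;-0.279 -0.379 0.012 0 0 -49.7;-0.279 -0.379 0.012 0 0 -49.7;-0.279 -0.379 0.012 0 0 -49.7;-0.279 -0.379 0.012 0 0 -49.7;-0.279 -0.379 0.012 0 0 -49.7",
)

```text
$.plan[0]: bad value
```

Emit:
play_rows(
  plan="-0.279 -0.379 0.012 0 0 -49.7 0;-0.279 -0.379 0.012 0 0 -49.7 0;-0.279 -0.379 0.012 0 0 -49.7 0;-0.279 -0.379 0.012 0 0 -49.7 0;-0.279 -0.379 0.012 0 0 -49.7 0;-0.279 -0.379 0.012 0 0 -49.7 0;-0.279 -0.379 0.012 0 0 -49.7 0;-0.279 -0.379 0.012 0 0 -49.7 0;-0.279 -0.379 0.012 0 0 -49.7 0;-0.279 -0.379 0.012 0 0 -49.7 0;-0.279 -0.379 0.012 0 0 -49.7 0;-0.279 -0.379 0.012 0 0 -49.7 0;-0.279 -0.379 0.012 0 0 -49.7 0;-0.279 -0.379 0.012 0 0 -49.7 0;-0.279 -0.379 0.012 0 0 -49.7 0;-0.279 -0.379 0.012 0 0 -49.7 0",
)

```text
time_s: 1.48
tool_pos: [0.51, -0.2464, 0.2802]
orientation: [0.988, -0.157, -0.0, 0.0]
force: [1.0, -0.3, -0.1]
width: 0.0912
```

```bash
python3 - <<'E'
from h import *
o=robot.observe(); print(o['time_s'],o['tool_pos'],o['orientation'],o['force'])
shot('wrist','wbox')
E
```

```text
1.4833 [ 0.50998182 -0.24641845  0.28019805] [ 9.87633406e-01 -1.56780891e-01 -8.54234554e-05  1.42409632e-05] [ 0.9553945  -0.27985394 -0.09433216]
```

View pics/wbox.png

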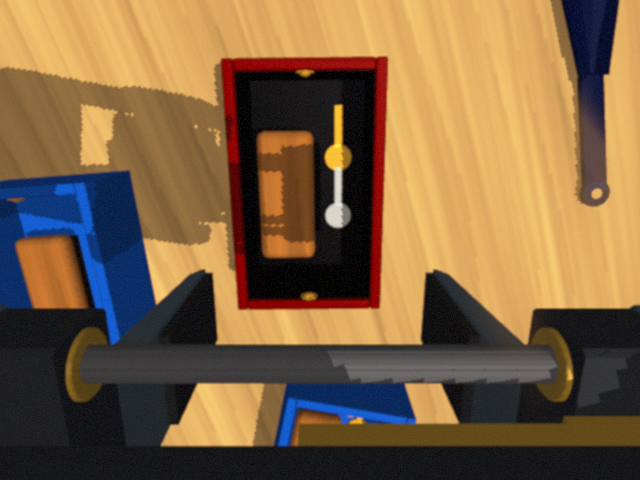

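The whole red box is in view. Its outer corners are about (222,59), (387,57), (238,308) and (379,306), with brass balls at (305,72) and (309,296). Next I'll fit the rim.

```bash
cat >> h.py <<'E'
def plane_xy(c,uv,z):
    f=240/np.tan(np.radians(float(c['vertical_fov']))/2)
    uv=np.asarray(uv,float).reshape(-1,2)
    d=np.c_[(uv-[c['cx'],c['cy']])/f,np.ones(len(uv))]
    d=R.from_quat(c['rotation']).apply(d)
    s=(z-c['origin'][2])/d[:,2]
    return (np.asarray(c['origin'])+d*s[:,None])
def fitrect(c,mask,z):
    """mask -> outer quad by fitting lines to the 4 sides of the contour, on plane z"""
    cs,_=cv2.findContours(mask.astype(np.uint8),cv2.RETR_EXTERNAL,cv2.CHAIN_APPROX_NONE)
    k=max(cs,key=cv2.contourArea)[:,0,:]
    # push to pixel outer boundary is half a pixel; use pixel centres
    W=plane_xy(c,k,z)[:,:2]*1000
    r=cv2.minAreaRect(W.astype(np.float32))
    ctr=np.array(r[0]); a=np.radians(r[2]); w,h=r[1]
    if w<h: a+=np.pi/2; w,h=h,w
    L=np.array([np.cos(a),np.sin(a)]); S=np.array([-L[1],L[0]])
    q=(W-ctr)@np.stack([L,S],1)
    out=[]
    for ax,half in ((0,w/2),(1,h/2)):
        oh=(h if ax==0 else w)/2
        for sg in (-1,1):
            m=(abs(q[:,ax]-sg*half)<4)&(abs(q[:,1-ax])<oh*.85)
            A=np.polyfit(q[m,1-ax],q[m,ax],1); 
            rr=q[m,ax]-np.polyval(A,q[m,1-ax]); g=abs(rr)<1.5
            A=np.polyfit(q[m,1-ax][g],q[m,ax][g],1)
            out.append((A,m.sum(),rr.std()))
    long_sides=out[2:]; ends=out[:2]
    cl=(ends[0][0][1]+ends[1][0][1])/2; cs_=(long_sides[0][0][1]+long_sides[1][0][1])/2
    slope=np.mean([s[0][0] for s in long_sides])
    C=ctr+cl*L+cs_*S
    print('slopes deg',[round(np.degrees(np.arctan(s[0][0])),2) for s in out],'n',[s[1] for s in out],'res',[round(float(s[2]),2) for s in out])
    print('size',ends[1][0][1]-ends[0][0][1],long_sides[1][0][1]-long_sides[0][0][1])
    ang=np.degrees(a+slope); ang=(ang+180)%180
    print('centre',C.round(2),'long axis angle',round(ang,2), 'from ends', round((np.degrees(a)-np.degrees(np.mean([s[0][0] for s in ends])))%180,2))
    return C,ang
E
python3 - <<'E'
from h import *
c=dict(np.load('pics/wbox.npz')); P=cloud(c); Z=P[...,2]; ok=c['range_z']>0
hsv=cv2.cvtColor(c['color'],cv2.COLOR_RGB2HSV)
red=((hsv[...,0]<8)|(hsv[...,0]>170))&(hsv[...,1]>150)
m=np.zeros(Z.shape,bool); m[40:325,205:405]=True
rim=ok&m&(Z>.068)&(Z<.084)
print('rim z',np.median(Z[rim]),np.percentile(Z[rim],[10,90]),rim.sum(), 'table',np.median(Z[10:50,410:520]))
for nm,mk in (('depth',rim),('color&depth',rim&red)):
  for z in (.075,.0745):
    print(nm,z); fitrect(c,mk,z)
for b in ((305,72),(309,296)): print(plane_xy(c,b,.068))
E
```

```text
rim z 0.07397172867351348 [0.07106414 0.07501085] 10131 table -0.0005566900196597724
depth 0.075
slopes deg [np.float64(-0.1), np.float64(-0.02), np.float64(0.0), np.float64(0.01)] n [np.int64(122), np.int64(143), np.int64(214), np.int64(214)] res [0.26, 0.19, 0.21, 0.21]
size 177.97309890843277 108.46679976345482
centre [ 511.03 -216.2 ] long axis angle 72.5 from ends 72.55
depth 0.0745
slopes deg [np.float64(-0.1), np.float64(-0.02), np.float64(0.0), np.float64(0.01)] n [np.int64(122), np.int64(143), np.int64(214), np.int64(214)] res [0.27, 0.19, 0.21, 0.21]
size 178.27277033930108 108.64943631003206
centre [ 510.99 -216.27] long axis angle 72.5 from ends 72.55
color&depth 0.075
slopes deg [np.float64(-0.11), np.float64(0.11), np.float64(-0.06), np.float64(0.14)] n [np.int64(120), np.int64(143), np.int64(213), np.int64(214)] res [0.25, 0.2, 0.21, 0.29]
size 176.5408733658998 107.06203522952842
centre [ 511.1  -216.18] long axis angle 72.56 from ends 72.51
color&depth 0.0745
slopes deg [np.float64(-0.11), np.float64(0.11), np.float64(-0.06), np.float64(0.14)] n [np.int64(120), np.int64(143), np.int64(213), np.int64(214)] res [0.25, 0.2, 0.21, 0.29]
size 176.83813316509668 107.24230655347303
centre [ 511.06 -216.25] long axis angle 72.56 from ends 72.51
[[ 0.53573658 -0.1393273   0.068     ]]
[[ 0.48686174 -0.29437761  0.068     ]]
```

```bash
python3 - <<'E'
from h import *
o=robot.observe();R0=R.from_quat(o['orientation'])
d=R0.inv().apply(np.array([.5111,-.2162,.075])-o['tool_pos']); print(d)
Rt=tool(-20.5)
print(delta(np.array([.549,.216,.020])-Rt.apply([0,d[1],d[2]]),Rt), R0.as_matrix()[:,0])
E
```

```text
[-0.00829402 -0.02911011  0.2051941 ]
(array([-0.1075, -0.4227,  0.055 ]), array([0.  , 0.01, 2.45])) [ 9.50774653e-01 -3.09883110e-01 -1.33539038e-04]
```

Emit:
play_rows(
  plan="-0.1075 -0.423 0.055 0 0 2.5 0;-0.1075 -0.423 0.055 0 0 2.5 0;-0.1075 -0.423 0.055 0 0 2.5 0;-0.1075 -0.423 0.055 0 0 2.5 0;-0.1075 -0.423 0.055 0 0 2.5 0;-0.1075 -0.423 0.055 0 0 2.5 0;-0.1075 -0.423 0.055 0 0 2.5 0;-0.1075 -0.423 0.055 0 0 2.5 0;-0.1075 -0.423 0.055 0 0 2.5 0;-0.1075 -0.423 0.055 0 0 2.5 0;-0.1075 -0.423 0.055 0 0 2.5 0;-0.1075 -0.423 0.055 0 0 2.5 0;-0.1075 -0.423 0.055 0 0 2.5 0;-0.1075 -0.423 0.055 0 0 2.5 0",
)

```text
time_s: 2.7
tool_pos: [0.5388, 0.1891, 0.2252]
orientation: [0.984, -0.178, -0.0, 0.0]
force: [-0.8, -0.9, 0.6]
width: 0.0918
```

```bash
python3 - <<'E'
from h import *
o=robot.observe(); print(o['time_s'],o['tool_pos'],o['orientation'],o['force'])
c=shot('wrist','wlid'); P=cloud(c); Z=P[...,2]; ok=c['range_z']>0
hsv=cv2.cvtColor(c['color'],cv2.COLOR_RGB2HSV)
red=((hsv[...,0]<8)|(hsv[...,0]>170))&(hsv[...,1]>150)
m=np.zeros(Z.shape,bool); m[5:335,205:425]=True
pan=ok&m&(Z>.012)&(Z<.06)
print('panel z',np.median(Z[pan&red]))
print('depth');C,a=fitrect(c,pan,.020)
print('color');fitrect(c,m&red,.020)
pl=ok&m&(Z>.037)&(Z<.055); print('pull z',np.median(Z[pl])); Cp,ap=fitrect(c,pl,.046)
R0=R.from_quat(o['orientation']); print('pull in tool mm',R0.inv().apply(np.r_[Cp/1000,.046]-o['tool_pos'])*1000, 'panel',R0.inv().apply(np.r_[C/1000,.02]-o['tool_pos'])*1000)
E
```

```text
2.7 [0.53883163 0.1891104  0.22518005] [ 9.84031199e-01 -1.77995972e-01 -1.23397713e-04  1.32974815e-04] [-0.7887805  -0.92340409  0.63404867]
panel z 0.01924129805226804
depth
slopes deg [np.float64(0.34), np.float64(-0.1), np.float64(-0.03), np.float64(0.01)] n [np.int64(125), np.int64(147), np.int64(218), np.int64(218)] res [0.24, 0.0, 0.21, 0.2]
size 182.02858861333542 112.23656289246732
centre [551.27 215.36] long axis angle 69.35 from ends 69.24
color
slopes deg [np.float64(0.08), np.float64(0.18), np.float64(-0.13), np.float64(0.01)] n [np.int64(124), np.int64(147), np.int64(216), np.int64(216)] res [0.26, 0.27, 0.21, 0.27]
size 180.42426099428167 110.94199305722567
centre [551.31 215.34] long axis angle 69.37 from ends 69.3
pull z 0.044959206551489106
slopes deg [np.float64(-2.01), np.float64(-1.87), np.float64(-0.08), np.float64(-0.65)] n [np.int64(18), np.int64(19), np.int64(82), np.int64(82)] res [0.39, 0.31, 0.13, 0.07]
size 62.57963492245574 12.948693245483533
centre [551.49 215.62] long axis angle 69.48 from ends 71.79
pull in tool mm [  2.60133535 -29.31387534 179.17059225] panel [  2.49245121 -29.00576471 205.17070942]
```

View pics/wlid.png

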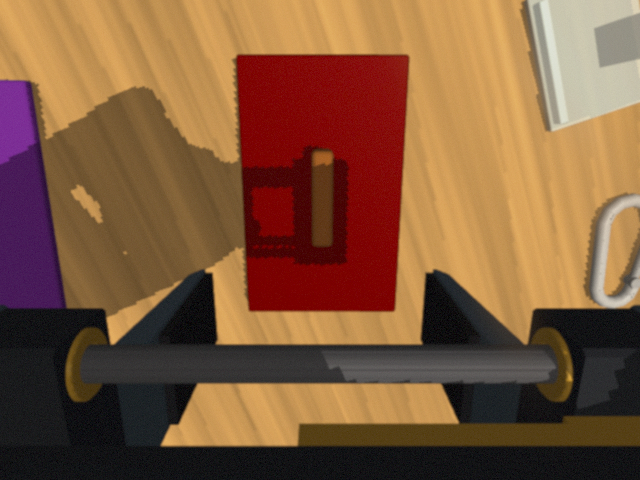

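The wrist view shows the red lid with corners near (237,55), (408,55), (249,311) and (395,310), and its pull from (322,150) to (322,246). The tool is already aligned with it, so I'll descend and grip the pull.

Emit:
play_rows(
  plan="0.0025 -0.029 0.03 0 0 0.1 0;0.0025 -0.029 0.06 0 0 0.1 0;0.0025 -0.029 0.085 0 0 0.1 0;0.0025 -0.029 0.105 0 0 0.1 0;0.0025 -0.029 0.115 0 0 0.1 0;0.0025 -0.029 0.122 0 0 0.1 0;0.0025 -0.029 0.122 0 0 0.1 0;0.0025 -0.029 0.122 0 0 0.1 0",
)

```text
time_s: 3.42
tool_pos: [0.5518, 0.2161, 0.104]
orientation: [0.984, -0.179, 0.0, -0.0]
force: [0.5, -0.7, 1.5]
width: 0.0911
```

Emit:
play_rows(
  plan="0 0 0 0 0 0 0.8;0 0 0 0 0 0 0.9;0 0 0 0 0 0 1;0 0 0 0 0 0 1;0 0 0 0 0 0 1;0 0 0 0 0 0 1;0 0 0 0 0 0 1;0 0 0 0 0 0 1;0 0 0 0 0 0 1;0 0 0 0 0 0 1",
  newtons=30,
)

```text
time_s: 4.25
tool_pos: [0.5512, 0.2164, 0.1032]
orientation: [0.984, -0.179, -0.0, 0.0]
force: [0.1, -0.2, -0.1]
width: 0.0276
```

Emit:
play_rows(
  plan="0 0 0 0 0 0 1;0 0 0 0 0 0 1;0 0 0 0 0 0 1;0 0 0 0 0 0 1;0 0 0 0 0 0 1;0 0 0 0 0 0 1",
  newtons=30,
)

```text
time_s: 4.75
tool_pos: [0.5512, 0.2164, 0.1032]
orientation: [0.984, -0.179, -0.0, 0.0]
force: [-0.6, 1.4, 0.1]
width: 0.0139
```

```bash
python3 - <<'E'
from h import *
o=robot.observe(); print(o['time_s'],o['tool_pos'],R.from_quat(o['orientation']).as_matrix().round(4).tolist(),o['force'],o['width'])
E
```

```text
4.75 [0.55122973 0.2164077  0.10318101] [[0.9363, -0.3513, -0.0001], [-0.3513, -0.9363, -0.0], [-0.0001, 0.0, -1.0]] [-0.55309946  1.4380094   0.07307664] 0.013924186222027256
```

Emit:
play_rows(
  plan="0 0 -0.004 0 0 0 1;0 0 -0.012 0 0 0 1;0 0 -0.025 0 0 0 1;0 0 -0.045 0 0 0 1;0 0 -0.065 0 0 0 1;0 0 -0.085 0 0 0 1;0 0 -0.105 0 0 0 1;0 0 -0.12 0 0 0 1;0 0 -0.13 0 0 0 1;0 0 -0.135 0 0 0 1;0 0 -0.135 0 0 0 1;0 0 -0.135 0 0 0 1",
)

```text
time_s: 5.75
tool_pos: [0.551, 0.2163, 0.238]
orientation: [0.984, -0.179, -0.0, 0.0]
force: [0.5, -0.6, -3.2]
width: 0.014
```

```bash
python3 - <<'E'
from h import *
o=robot.observe(); print(o['time_s'],o['tool_pos'],o['force'],o['ft_torque'],o['width'])
shot('wrist','wheld'); shot('scene','sheld')
E
```

```text
5.75 [0.55100548 0.21634251 0.23801388] [ 0.53329134 -0.56361741 -3.16886777] [ 0.00380729 -0.05187599 -0.04600163] 0.013957561239963012
```

View pics/wheld.png

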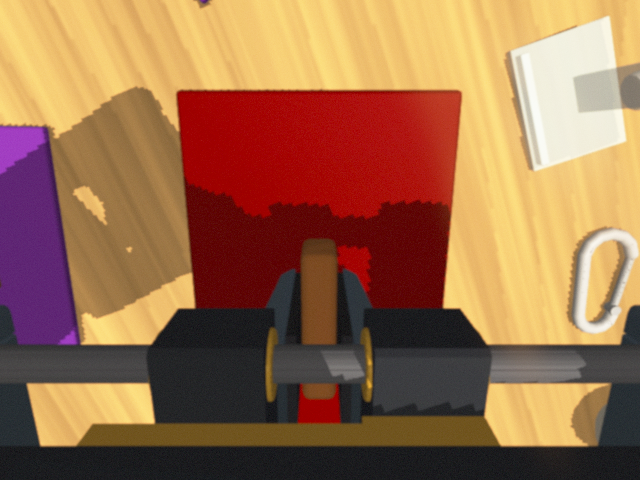

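View pics/sheld.png

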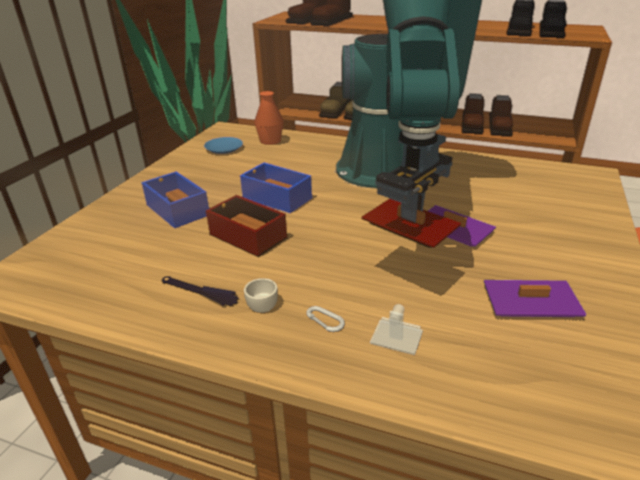

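The lid is held level by its pull. The far panel edge runs from (178,91) to (461,91). I'll measure its pose in the tool frame.

```bash
python3 - <<'E'
from h import *
o=robot.observe(); c=dict(np.load('pics/wheld.npz'))
R0=R.from_quat(o['orientation']); p0=o['tool_pos']
P=cloud(c); T=R0.inv().apply(P.reshape(-1,3)-p0).reshape(P.shape)*1000
hsv=cv2.cvtColor(c['color'],cv2.COLOR_RGB2HSV)
red=((hsv[...,0]<8)|(hsv[...,0]>170))&(hsv[...,1]>120)
m=np.zeros(red.shape,bool); m[80:300,165:475]=True; red&=m&(c['range_z']>0)
Q=T[red]; A=np.c_[Q[:,:2],np.ones(len(Q))]; k=np.linalg.lstsq(A,Q[:,2],rcond=None)[0]
print('panel plane tilt deg',np.degrees(k[:2]),'z at 0',k[2],len(Q))
z=p0[2]-.0832
def tl(uv): return R0.inv().apply(plane_xy(c,uv,z)-p0)*1000
L=[];Rr=[]
for v in range(110,270,4):
    u=np.where(red[v])[0]; L.append((u.min()-.5,v)); Rr.append((u.max()+.5,v))
F=[]
for u in range(195,450,5):
    v=np.where(red[:,u])[0]; F.append((u,v.min()-.5))
L,Rr,F=map(tl,(L,Rr,F))
for n,E,ax in(('L',L,0),('R',Rr,0),('F',F,1)):
    q=np.polyfit(E[:,1-ax],E[:,ax],1); print(n,np.degrees(q[0]).round(2),'at0',q[1].round(2),'mean',E[:,ax].mean().round(2),'std',np.std(E[:,ax]-np.polyval(q,E[:,1-ax])).round(2))
E
```

```text
panel plane tilt deg [-0.09369114 -0.00582761] z at 0 83.21991428312364 51863
L 0.24 at0 -55.14 mean -55.36 std 0.16
R -0.15 at0 56.27 mean 56.4 std 0.17
F 0.13 at0 -90.01 mean -90.0 std 0.12
```

```bash
python3 - <<'E'
from h import *
Rt=tool(-17.44); p=np.array([.51108,-.2162,0])-Rt.apply([.0005,.00097,0]); p[2]=.205
print(p,delta(p,Rt))
E
```

```text
[ 0.5108937  -0.21512474  0.205     ] (array([0.1142, 0.4179, 0.0326]), array([ 0.05,  0.07, -3.13]))
```

Emit:
play_rows(
  plan="0.0023 0.0084 0 0 0 0 1;0.0069 0.025 0 0 0 0 1;0.0137 0.05 0 0 0 0 1;0.0217 0.079 0 0 0 -0.5 1;0.03 0.109 0 0 0 -0.8 1;0.038 0.138 0 0 0 -1 1;0.046 0.167 0 0 0 -1.2 1;0.054 0.196 0 0 0 -1.5 1;0.062 0.226 0 0 0 -1.7 1;0.07 0.255 0 0 0 -2 1;0.078 0.284 0 0 0 -2.2 1;0.086 0.313 0.003 0 0 -2.5 1;0.094 0.343 0.01 0 0 -2.7 1;0.1 0.368 0.016 0 0 -2.9 1;0.106 0.389 0.022 0 0 -3 1;0.111 0.405 0.027 0 0 -3.1 1;0.113 0.414 0.03 0 0 -3.1 1;0.1142 0.4179 0.0326 0 0 -3.13 1;0.1142 0.4179 0.0326 0 0 -3.13 1;0.1142 0.4179 0.0326 0 0 -3.13 1",
)

```text
time_s: 7.52
tool_pos: [0.5112, -0.2145, 0.2055]
orientation: [0.988, -0.152, -0.0, -0.0]
force: [-0.7, 0.6, -2.3]
width: 0.0137
```

Emit:
play_rows(
  plan="0 0 0 0 0 0 1;0 0 0 0 0 0 1;0 0 0 0 0 0 1",
)

```text
time_s: 7.77
tool_pos: [0.5115, -0.2144, 0.2059]
orientation: [0.989, -0.151, 0.0, 0.0]
force: [-0.3, -0.2, -3.2]
width: 0.0141
```

```bash
python3 - <<'E'
from h import *
Rt=tool(-17.44); p=np.array([.51108,-.2162,0])-Rt.apply([.0005,.00097,0]); p[2]=.205
o=robot.observe(); print(o['time_s'],o['tool_pos'],o['force'],o['width'],delta(p,Rt))
shot('wrist','whov'); shot('scene','shov')
E
```

```text
7.7667 [ 0.51153369 -0.21439459  0.20586695] [-0.32466465 -0.15588602 -3.20734702] 0.014120405219256197 (array([-0.0004,  0.0009,  0.0009]), array([ 0.  , -0.02,  0.05]))
```

View pics/whov.png

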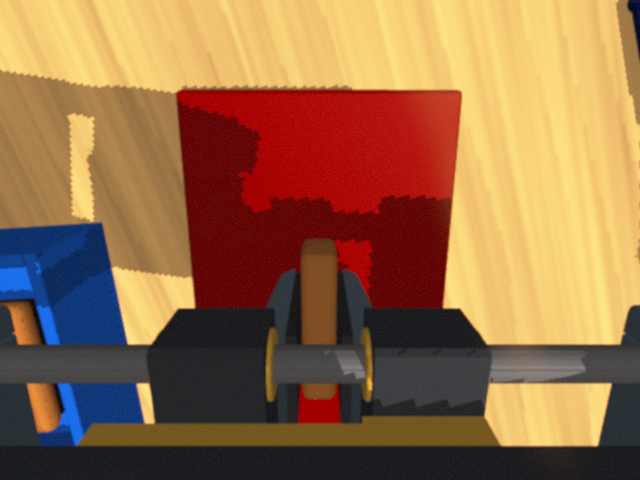

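View pics/shov.png

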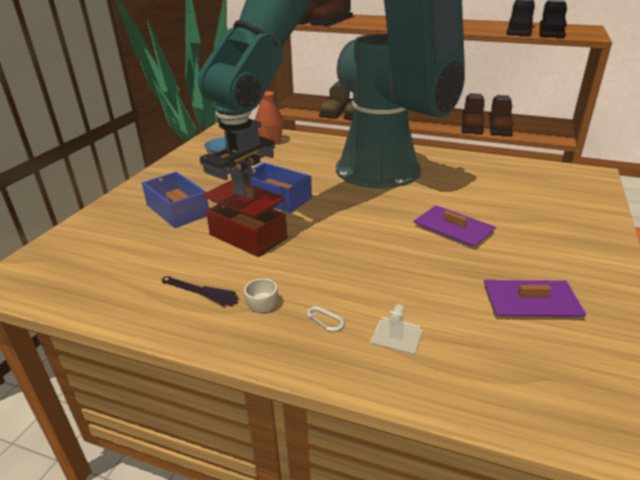

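The scene view shows the lid hovering level and squarely above the box around (247,200). The lid hasn't moved in the grip (same pixels as before). I'll apply the small correction and lower it to just above the rim.

Emit:
play_rows(
  plan="-0.0004 0.0009 0.005 0 0 0 1;-0.0004 0.0009 0.01 0 0 0 1;-0.0004 0.0009 0.016 0 0 0 1;-0.0004 0.0009 0.021 0 0 0 1;-0.0004 0.0009 0.0235 0 0 0 1;-0.0004 0.0009 0.0245 0 0 0 1;-0.0004 0.0009 0.0245 0 0 0 1;-0.0004 0.0009 0.0245 0 0 0 1",
)

```text
time_s: 8.53
tool_pos: [0.5108, -0.2157, 0.1812]
orientation: [0.988, -0.152, 0.0, -0.0]
force: [-0.5, 0.1, -2.5]
width: 0.0133
```

```bash
python3 - <<'E'
from h import *
Rt=tool(-17.44); p=np.array([.51108,-.2162,0])-Rt.apply([.0005,.00097,0]); p[2]=.182
o=robot.observe(); print(o['time_s'],o['tool_pos'],o['force'],o['width'],delta(p,Rt))
c=shot('scene','slow'); 
k=cv2.resize(c['color'][150:260,170:320],None,fx=5,fy=5,interpolation=cv2.INTER_CUBIC); cv2.imwrite('pics/slowz.png',k[...,::-1])
o=robot.observe(); print(o['time_s'],o['tool_pos'],delta(p,Rt))
E
```

```text
8.5333 [ 0.51078663 -0.21573106  0.18115454] [-0.47300477  0.09748906 -2.53655258] 0.013341458060207513 (array([-0.0001, -0.0006, -0.0008]), array([-0., -0.,  0.]))
8.5833 [ 0.51082682 -0.21576242  0.18128761] (array([-0.0001, -0.0006, -0.0007]), array([ 0.  , -0.01,  0.  ]))
```

View pics/slowz.png

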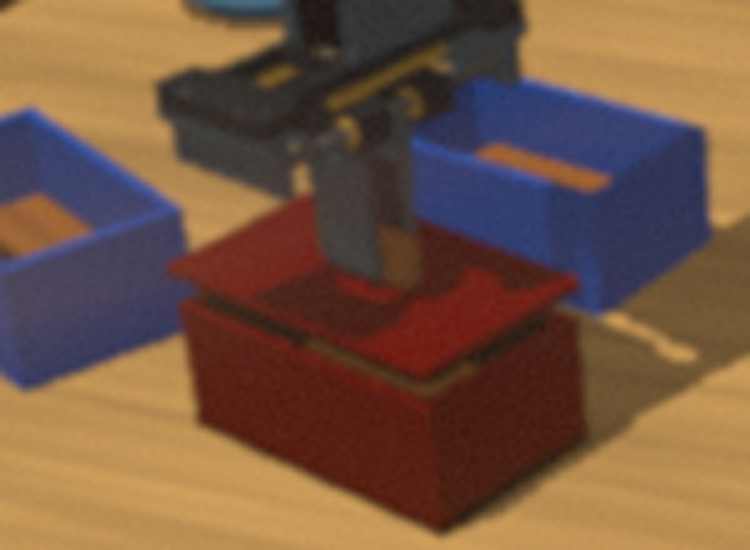

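The lid sits level just above the box. I'll lower it into the opening slowly and watch the force.

Emit:
play_rows(
  plan="0 -0.0005 0.001 0 0 0 1;0 -0.0005 0.002 0 0 0 1;0 -0.0005 0.003 0 0 0 1;0 -0.0005 0.004 0 0 0 1;0 -0.0005 0.005 0 0 0 1;0 -0.0005 0.0055 0 0 0 1;0 -0.0005 0.0055 0 0 0 1;0 -0.0005 0.0055 0 0 0 1",
)

```text
time_s: 9.25
tool_pos: [0.5109, -0.2152, 0.1756]
orientation: [0.988, -0.152, -0.0, -0.0]
force: [-0.9, -0.2, -3.6]
width: 0.0141
```

```bash
python3 - <<'E'
from h import *
Rt=tool(-17.44); p=np.array([.51108,-.2162,0])-Rt.apply([.0005,.00097,0]); p[2]=.1745
o=robot.observe(); print(o['time_s'],o['tool_pos'],o['force'],o['ft_torque'],o['width'],delta(p,Rt))
E
```

```text
9.25 [ 0.51085565 -0.21523287  0.17559722] [-0.85733202 -0.18853057 -3.55358293] [-0.03181337 -0.09544598 -0.03805198] 0.014145345619804402 (array([ 0.    , -0.0001,  0.0011]), array([-0.,  0.,  0.]))
```

Emit:
play_rows(
  plan="0 0 0.0005 0 0 0 1;0 0 0.001 0 0 0 1;0 0 0.0015 0 0 0 1;0 0 0.002 0 0 0 1;0 0 0.0025 0 0 0 1;0 0 0.0025 0 0 0 1;0 0 0.0025 0 0 0 1",
)

```text
time_s: 9.83
tool_pos: [0.5111, -0.2153, 0.1734]
orientation: [0.988, -0.152, 0.0, 0.0]
force: [-0.8, 1.2, 4.0]
width: 0.0139
```

```bash
python3 - <<'E'
from h import *
o=robot.observe(); print(o['time_s'],o['tool_pos'],o['force'],o['ft_torque'],o['width'])
E
```

```text
9.8333 [ 0.51110294 -0.21530277  0.17342205] [-0.75491085  1.17936774  4.04622837] [ 0.14813105  0.07216674 -0.00381278] 0.013920739348794054
```

Contact is about 7 N net, with the lid about 7 mm above home, so it is resting on the balls. I'll release the pull and retreat upward.

Emit:
play_rows(
  plan="0 0 -0.0005 0 0 0 0.6;0 0 -0.0005 0 0 0 0.5;0 0 -0.0005 0 0 0 0.5;0 0 -0.0005 0 0 0 0.5;0 0 -0.0005 0 0 0 0.5;0 0 -0.0005 0 0 0 0.5;0 0 -0.01 0 0 0 0.5;0 0 -0.025 0 0 0 0.5;0 0 -0.045 0 0 0 0.7;0 0 -0.06 0 0 0 1;0 0 -0.07 0 0 0 1;0 0 -0.07 0 0 0 1;0 0 -0.07 0 0 0 1",
)

```text
time_s: 10.92
tool_pos: [0.5109, -0.2153, 0.2435]
orientation: [0.988, -0.152, 0.0, 0.0]
force: [0.5, -0.1, 0.6]
width: 0.015
```

```bash
python3 - <<'E'
from h import *
o=robot.observe(); print(o['time_s'],o['tool_pos'],o['force'],o['ft_torque'],o['width'])
c=shot('wrist','wrest');c=shot('scene','srest');k=cv2.resize(c['color'][150:260,170:320],None,fx=5,fy=5,interpolation=cv2.INTER_CUBIC); cv2.imwrite('pics/srestz.png',k[...,::-1])
E
```

```text
10.9167 [ 0.51092906 -0.21525509  0.24346853] [ 0.45725907 -0.07803941  0.58757271] [-0.01811346 -0.03127397  0.01290456] 0.01499098803614966
```

View pics/srestz.png

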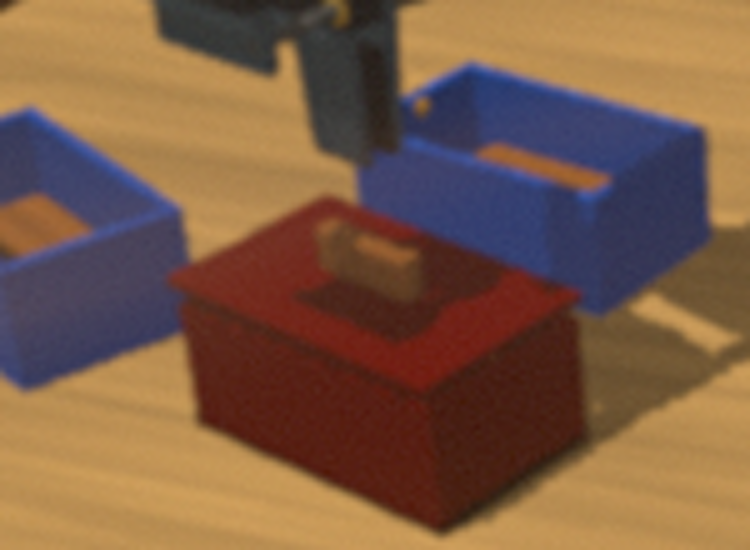

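View pics/wrest.png

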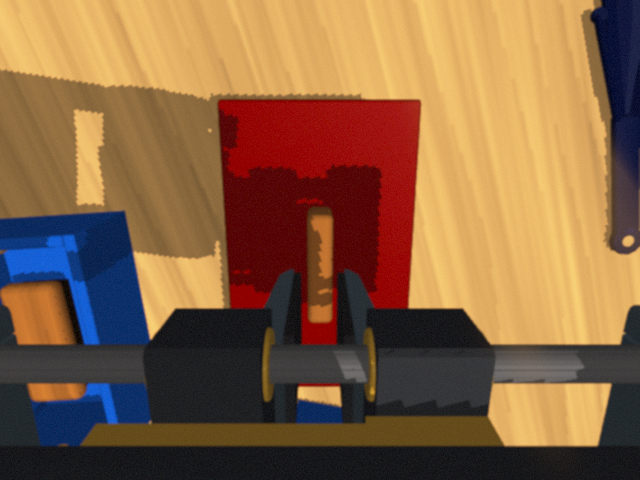

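The lid lies square on the balls, with no gap skew. I'll bring the closed fingertips over the far end (tool −y).

Emit:
play_rows(
  plan="0 -0.02 0 0 0 0 1;0 -0.05 0.01 0 0 0 1;0 -0.072 0.03 0 0 0 1;0 -0.072 0.05 0 0 0 1;0 -0.072 0.062 0 0 0 1;0 -0.072 0.068 0 0 0 1;0 -0.072 0.0715 0 0 0 1;0 -0.072 0.0715 0 0 0 1;0 -0.072 0.0715 0 0 0 1",
  newtons=20,
)

```text
time_s: 11.77
tool_pos: [0.5326, -0.1471, 0.1721]
orientation: [0.988, -0.152, 0.0, 0.0]
force: [0.3, -0.5, -0.0]
width: 0.0001
```

Emit:
play_rows(
  plan="0 0 0.001 0 0 0 1;0 0 0.002 0 0 0 1;0 0 0.003 0 0 0 1;0 0 0.0035 0 0 0 1;0 0 0.0035 0 0 0 1",
)

```text
time_s: 12.18
tool_pos: [0.5325, -0.1466, 0.1683]
orientation: [0.988, -0.152, 0.0, 0.0]
force: [-0.1, -1.0, 0.4]
width: 0.0002
```

Emit:
play_rows(
  plan="0 0 0.0005 0 0 0 1;0 0 0.001 0 0 0 1;0 0 0.0015 0 0 0 1;0 0 0.0015 0 0 0 1",
)

```text
time_s: 12.52
tool_pos: [0.5326, -0.1465, 0.1667]
orientation: [0.988, -0.152, 0.0, -0.0]
force: [1.0, 0.1, 0.2]
width: 0.0004
```

Emit:
play_rows(
  plan="0 0 0.0003 0 0 0 1;0 0 0.0006 0 0 0 1;0 0 0.001 0 0 0 1;0 0 0.001 0 0 0 1",
)

```text
time_s: 12.85
tool_pos: [0.5323, -0.1464, 0.1655]
orientation: [0.988, -0.152, -0.0, -0.0]
force: [0.2, -1.0, -0.3]
width: 0.0
```

```bash
python3 - <<'E'
from h import *
print(robot.tcp_to_tips)
o=robot.observe(); print(o['time_s'],o['tool_pos'],o['force'],o['width'])
c=shot('wrist','wp1');c=shot('scene','sp1');k=cv2.resize(c['color'][150:260,170:320],None,fx=5,fy=5,interpolation=cv2.INTER_CUBIC); cv2.imwrite('pics/sp1z.png',k[...,::-1])
# panel plane from wrist depth before the press
for n in ('wrest','wp1'):
    c=dict(np.load(f'pics/{n}.npz')); P=cloud(c)
    hsv=cv2.cvtColor(c['color'],cv2.COLOR_RGB2HSV)
    red=((hsv[...,0]<8)|(hsv[...,0]>170))&(hsv[...,1]>120)&(c['range_z']>0)&(abs(P[...,2]-.085)<.015)
    red=cv2.erode(red.astype(np.uint8),np.ones((5,5)))>0
    Q=P[red]; d=Q[:,:2]-[.5111,-.2162]; yl=np.array([np.cos(np.radians(72.5)),np.sin(np.radians(72.5))]); xl=np.array([yl[1],-yl[0]])
    k=np.linalg.lstsq(np.c_[d@xl,d@yl,np.ones(len(d))],Q[:,2],rcond=None)[0]; print(n,len(Q),'z +end,-end,centre mm',(k[2]+k[1]*.08)*1e3,(k[2]-k[1]*.08)*1e3,k[2]*1e3,'x tilt deg',np.degrees(k[0]),(d@yl).min(),(d@yl).max())
E
```

```text
0.0783
12.85 [ 0.53234629 -0.14643904  0.1654803 ] [ 0.16699657 -1.04451962 -0.25326897] 2.8740494677159125e-05
wrest 29624 z +end,-end,centre mm 89.25176413547378 90.36267075721283 89.8072174463433 x tilt deg -0.508129682586216 -0.05883241464341048 0.08925691792606225
wp1 8224 z +end,-end,centre mm 85.07590372309593 115.10071046106626 100.0883070920811 x tilt deg -0.20377961478701626 0.06567034493440405 0.0914991329170509
```

View pics/sp1z.png

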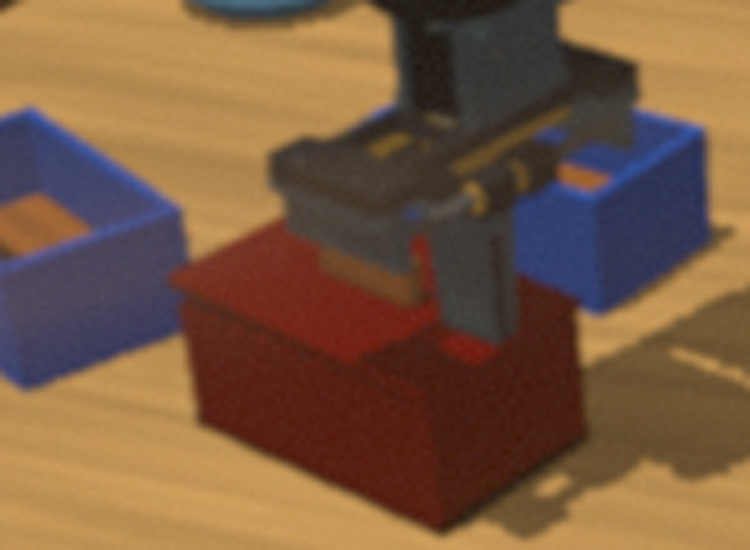

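View pics/wp1.png

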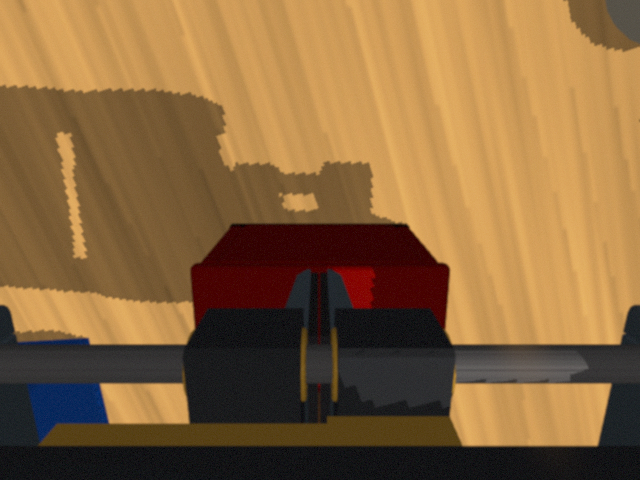

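```bash
python3 - <<'E'
from h import *
yl=np.array([np.cos(np.radians(72.5)),np.sin(np.radians(72.5))])
for n in ('wrest','wp1'):
    c=dict(np.load(f'pics/{n}.npz')); P=cloud(c)
    hsv=cv2.cvtColor(c['color'],cv2.COLOR_RGB2HSV)
    red=((hsv[...,0]<8)|(hsv[...,0]>170))&(hsv[...,1]>120)&(c['range_z']>0)&(abs(P[...,2]-.085)<.009)
    s=(P[...,:2]-[.5111,-.2162])@yl*1000
    for a,b in ((40,55),(55,70),(70,80),(80,88)):
        m=red&(s>a)&(s<b); print(n,a,b,m.sum(),np.percentile(P[...,2][m],[25,50,75]).round(4) if m.sum() else '')
c=dict(np.load('pics/wp1.npz'));P=cloud(c)
for v in (230,245,262,270,285,300): print(v,[(P[v,u]*1000).round(1).tolist() for u in (240,400)])
E
```

```text
wrest 40 55 4991 [0.089  0.0895 0.09  ]
wrest 55 70 5270 [0.0888 0.0893 0.0899]
wrest 70 80 3563 [0.0888 0.0893 0.0898]
wrest 80 88 3005 [0.0887 0.0892 0.0897]
wp1 40 55 4 [0.0858 0.086  0.086 ]
wp1 55 70 265 [0.0853 0.0857 0.0861]
wp1 70 80 3437 [0.0851 0.0855 0.0859]
wp1 80 88 3614 [0.0848 0.0852 0.0856]
230 [[492.5, -117.5, 12.8], [583.4, -145.3, 16.0]]
245 [[498.7, -118.5, 47.5], [577.8, -143.2, 48.1]]
262 [[502.8, -120.5, 72.9], [573.1, -142.3, 73.8]]
270 [[504.7, -121.0, 84.0], [571.1, -141.6, 85.0]]
285 [[502.5, -127.4, 84.7], [569.4, -148.1, 85.6]]
300 [[500.3, -133.8, 85.5], [567.6, -155.0, 85.4]]
```

The panel at this end has dropped from about 89 to 85 mm, so the first catch appears to have snapped under the light press. I'll continue down a little to be sure.

Emit:
play_rows(
  plan="0 0 0.0005 0 0 0 1;0 0 0.001 0 0 0 1;0 0 0.0015 0 0 0 1;0 0 0.0015 0 0 0 1",
)

```text
time_s: 13.28
tool_pos: [0.5323, -0.1465, 0.1639]
orientation: [0.988, -0.152, -0.0, -0.0]
force: [-1.0, 0.1, 0.2]
width: 0.0003
```

Emit:
play_rows(
  plan="0 0 0.0005 0 0 0 1;0 0 0.001 0 0 0 1;0 0 0.001 0 0 0 1",
)

```text
time_s: 13.53
tool_pos: [0.5325, -0.1466, 0.1631]
orientation: [0.988, -0.152, 0.0, 0.0]
force: [-0.3, 0.3, 1.4]
width: 0.0004
```

Emit:
play_rows(
  plan="0 0 0.0003 0 0 0 1;0 0 0.0006 0 0 0 1;0 0 0.0006 0 0 0 1",
)

```text
time_s: 13.78
tool_pos: [0.5325, -0.1466, 0.1629]
orientation: [0.988, -0.152, -0.0, 0.0]
force: [-2.4, 0.5, 8.1]
width: 0.0002
```

Emit:
play_rows(
  plan="0 0 0.0003 0 0 0 1;0 0 0.0006 0 0 0 1;0 0 0.0006 0 0 0 1",
)

```text
time_s: 14.03
tool_pos: [0.5326, -0.1466, 0.1628]
orientation: [0.988, -0.152, -0.0, 0.0]
force: [-6.9, 1.7, 17.4]
width: 0.0005
```

This end is now firmly seated (17 N with no further travel). Moving over the pull to the other end.

Emit:
play_rows(
  plan="0 0 -0.004 0 0 0 1;0 0 -0.02 0 0 0 1;0 0 -0.04 0 0 0 1;0 0.01 -0.052 0 0 0 1;0 0.045 -0.055 0 0 0 1;0 0.085 -0.055 0 0 0 1;0 0.12 -0.055 0 0 0 1;0 0.143 -0.05 0 0 0 1;0 0.144 -0.035 0 0 0 1;0 0.144 -0.02 0 0 0 1;0 0.144 -0.012 0 0 0 1;0 0.144 -0.0085 0 0 0 1;0 0.144 -0.0085 0 0 0 1;0 0.144 -0.0085 0 0 0 1",
)

```text
time_s: 15.2
tool_pos: [0.4895, -0.284, 0.1707]
orientation: [0.988, -0.151, 0.0, 0.0]
force: [0.7, -0.0, 0.4]
width: 0.0005
```

```bash
python3 - <<'E'
from h import *
o=robot.observe(); print(o['time_s'],o['tool_pos'],o['force'],o['width'])
p=o['tool_pos']; d=p[:2]-np.array([.5111,-.2162]); yl=np.array([np.cos(np.radians(72.5)),np.sin(np.radians(72.5))]); print(d@yl, d@[yl[1],-yl[0]])
c=shot('wrist','wp2'); P=cloud(c); ok=c['range_z']>0
hsv=cv2.cvtColor(c['color'],cv2.COLOR_RGB2HSV)
red=((hsv[...,0]<8)|(hsv[...,0]>170))&(hsv[...,1]>120)&ok&(abs(P[...,2]-.085)<.012)
s=(P[...,:2]-[.5111,-.2162])@yl*1000
for a in range(-95,90,20):
    m=red&(s>a)&(s<a+20); print(a,m.sum(),np.percentile(P[...,2][m],[25,50,75]).round(4) if m.sum() else '')
E
```

```text
15.2 [ 0.48945563 -0.28395571  0.17070948] [ 0.73541644 -0.0186777   0.3519659 ] 0.000529267111344071
-0.07112835744447726 -0.00026806820829098477
-95 228 [0.09   0.0904 0.0909]
-75 7770 [0.0893 0.0897 0.0902]
-55 11517 [0.0884 0.0888 0.0893]
-35 10772 [0.0874 0.0878 0.0883]
-15 11720 [0.0864 0.0869 0.0874]
5 12664 [0.0854 0.0859 0.0864]
25 14847 [0.0844 0.0849 0.0854]
45 5343 [0.0838 0.0843 0.0848]
65 0 
85 0
```

View pics/wp2.png

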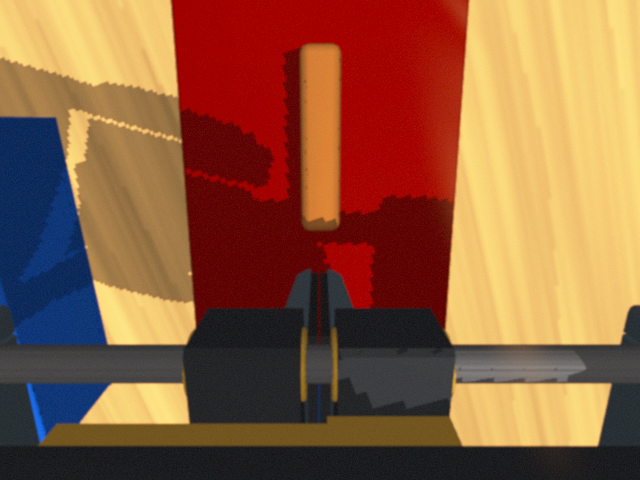

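The panel plane now slopes from about 90 mm at this end to about 83 mm at the far end, so the first catch is home. Now I'll press the second end.

Emit:
play_rows(
  plan="0 0 0.001 0 0 0 1;0 0 0.002 0 0 0 1;0 0 0.0025 0 0 0 1;0 0 0.003 0 0 0 1;0 0 0.003 0 0 0 1",
)

```text
time_s: 15.67
tool_pos: [0.4899, -0.2841, 0.1684]
orientation: [0.988, -0.151, 0.001, 0.0]
force: [-1.2, 1.5, 6.7]
width: 0.0001
```

Emit:
play_rows(
  plan="0 0 0.0003 0 0 0 1;0 0 0.0006 0 0 0 1;0 0 0.001 0 0 0 1;0 0 0.001 0 0 0 1",
)

```text
time_s: 16.0
tool_pos: [0.4898, -0.2841, 0.1671]
orientation: [0.988, -0.151, 0.001, 0.0]
force: [0.2, -0.2, 3.3]
width: 0.0005
```

Emit:
play_rows(
  plan="0 0 0.0003 0 0 0 1;0 0 0.0006 0 0 0 1;0 0 0.001 0 0 0 1;0 0 0.001 0 0 0 1",
)

```text
time_s: 16.33
tool_pos: [0.4893, -0.2838, 0.1654]
orientation: [0.988, -0.152, -0.0, -0.0]
force: [0.4, 0.0, 0.2]
width: 0.0002
```

Emit:
play_rows(
  plan="0 0 0.0005 0 0 0 1;0 0 0.001 0 0 0 1;0 0 0.0015 0 0 0 1;0 0 0.002 0 0 0 1;0 0 0.0025 0 0 0 1;0 0 0.0025 0 0 0 1",
)

```text
time_s: 16.83
tool_pos: [0.4891, -0.2838, 0.1627]
orientation: [0.988, -0.152, -0.0, -0.0]
force: [0.1, 0.4, 0.0]
width: 0.0001
```

Emit:
play_rows(
  plan="0 0 0.0005 0 0 0 1;0 0 0.001 0 0 0 1;0 0 0.001 0 0 0 1",
)

```text
time_s: 17.08
tool_pos: [0.4892, -0.2839, 0.1618]
orientation: [0.988, -0.152, -0.0, -0.0]
force: [0.7, -0.2, -0.0]
width: 0.0006
```

Emit:
play_rows(
  plan="0 0 0.0004 0 0 0 1;0 0 0.0008 0 0 0 1;0 0 0.0008 0 0 0 1",
)

```text
time_s: 17.33
tool_pos: [0.4893, -0.2839, 0.1615]
orientation: [0.988, -0.152, -0.0, -0.0]
force: [-3.1, 2.1, 9.0]
width: 0.0007
```

Emit:
play_rows(
  plan="0 0 0.0003 0 0 0 1;0 0 0.0006 0 0 0 1;0 0 0.0006 0 0 0 1",
)

```text
time_s: 17.58
tool_pos: [0.4894, -0.284, 0.1615]
orientation: [0.988, -0.152, -0.0, -0.0]
force: [-7.5, 4.0, 20.1]
width: 0.0004
```

Tips are at 83.2 mm under 20 N, which is exactly flush height. I'll lift off and check the lid all round.

Emit:
play_rows(
  plan="0 0 -0.003 0 0 0 1;0 0 -0.02 0 0 0 1;0 0 -0.045 0 0 0 1;0 0.01 -0.075 0 0 0 1;0 0.01 -0.1 0 0 0 1;0 0.01 -0.11 0 0 0 1;0 0.01 -0.11 0 0 0 1;0 0.01 -0.11 0 0 0 1",
)

```text
time_s: 18.25
tool_pos: [0.4861, -0.2933, 0.27]
orientation: [0.988, -0.152, 0.0, 0.0]
force: [0.1, -0.2, -0.4]
width: 0.0005
```

```bash
cat >> h.py <<'E'
def check(fn):
    o=robot.observe(); print(o['time_s'],o['tool_pos'],o['force'],o['width'])
    c=shot('wrist','w'+fn); P=cloud(c); ok=c['range_z']>0
    a=np.radians(72.5); yl=np.array([np.cos(a),np.sin(a)]); xl=np.array([yl[1],-yl[0]])
    hsv=cv2.cvtColor(c['color'],cv2.COLOR_RGB2HSV)
    red=((hsv[...,0]<8)|(hsv[...,0]>170))&(hsv[...,1]>120)&ok&(abs(P[...,2]-.085)<.012)
    d=P[...,:2]-[.5111,-.2162]; s=d@yl*1000; t=d@xl*1000
    for a in range(-90,90,30):
        r=[]
        for lo,hi in((-52,-15),(15,52)):
            m=red&(s>a)&(s<a+30)&(t>lo)&(t<hi); r.append((int(m.sum()),(np.median(P[...,2][m])*1000).round(2) if m.sum()>50 else None))
        print(a,r)
    c=shot('scene','s'+fn);k=cv2.resize(c['color'][150:260,170:320],None,fx=5,fy=5,interpolation=cv2.INTER_CUBIC); cv2.imwrite(f'pics/s{fn}z.png',k[...,::-1])
E
python3 -c "
from h import *
check('a')"
```

```text
18.25 [ 0.48614333 -0.29328231  0.27003832] [ 0.10980203 -0.20737279 -0.42688263] 0.00046133416368881574
-90 [(2280, np.float64(82.24)), (2280, np.float64(82.3))]
-60 [(2493, np.float64(82.21)), (2493, np.float64(82.32))]
-30 [(2733, np.float64(82.23)), (2736, np.float64(82.33))]
0 [(3007, np.float64(82.28)), (3017, np.float64(82.32))]
30 [(3307, np.float64(82.25)), (3297, np.float64(82.33))]
60 [(730, np.float64(82.26)), (737, np.float64(82.29))]
```

View pics/saz.png

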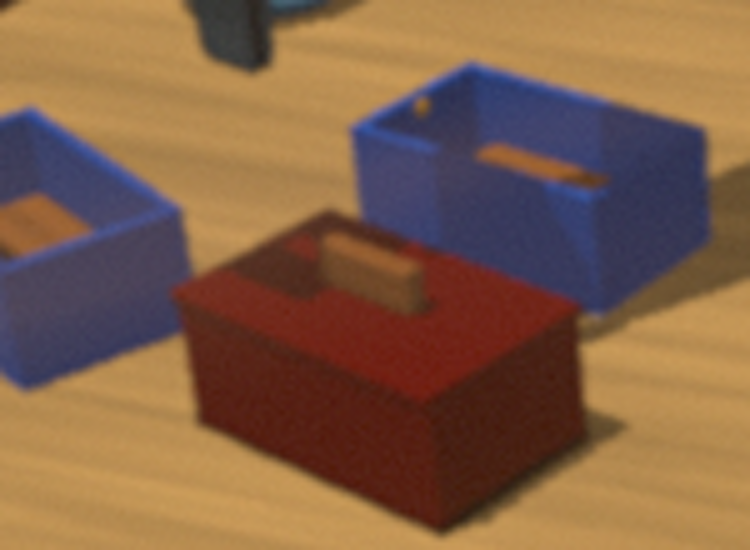

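View pics/wa.png

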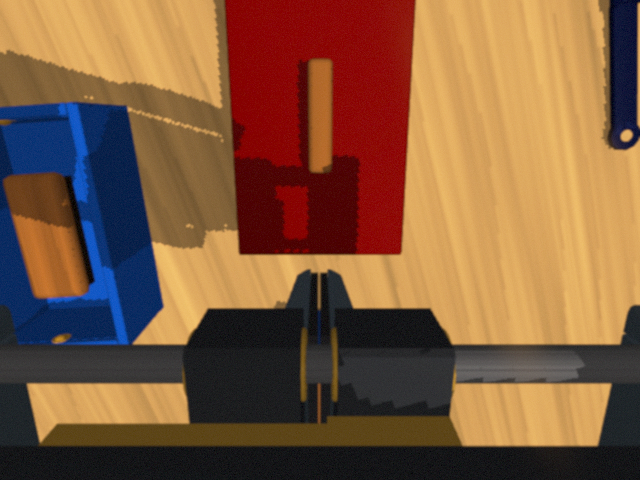

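The panel reads a uniform 82.2–82.3 mm all round, against about 89–90 mm at rest on the balls, and no gap shows in the scene view. Now the confirming 2 kg press on the panel, on its centreline beside the pull's end.

Emit:
play_rows(
  plan="0 -0.031 0.02 0 0 0 1;0 -0.031 0.05 0 0 0 1;0 -0.031 0.075 0 0 0 1;0 -0.031 0.092 0 0 0 1;0 -0.031 0.102 0 0 0 1;0 -0.031 0.1055 0 0 0 1;0 -0.031 0.1055 0 0 0 1;0 -0.031 0.1055 0 0 0 1",
)

```text
time_s: 19.02
tool_pos: [0.4956, -0.2638, 0.1651]
orientation: [0.988, -0.152, -0.0, -0.0]
force: [-0.3, -0.4, 0.9]
width: 0.0007
```

Emit:
play_rows(
  plan="0 0 0.0005 0 0 0 1;0 0 0.001 0 0 0 1;0 0 0.0015 0 0 0 1;0 0 0.002 0 0 0 1;0 0 0.002 0 0 0 1",
)

```text
time_s: 19.43
tool_pos: [0.4956, -0.2639, 0.1632]
orientation: [0.988, -0.152, 0.0, 0.0]
force: [-0.1, 0.1, 0.4]
width: 0.0007
```

Emit:
play_rows(
  plan="0 0 0.0005 0 0 0 1;0 0 0.001 0 0 0 1;0 0 0.0015 0 0 0 1;0 0 0.002 0 0 0 1;0 0 0.002 0 0 0 1",
)

```text
time_s: 19.85
tool_pos: [0.4956, -0.2639, 0.1615]
orientation: [0.988, -0.152, -0.0, -0.0]
force: [-3.6, 2.3, 12.0]
width: 0.0004
```

Emit:
play_rows(
  plan="0 0 0.0002 0 0 0 1;0 0 0.0004 0 0 0 1;0 0 0.0004 0 0 0 1;0 0 0.0004 0 0 0 1",
)

```text
time_s: 20.18
tool_pos: [0.4957, -0.2639, 0.1615]
orientation: [0.988, -0.152, -0.0, -0.0]
force: [-6.3, 3.6, 19.9]
width: 0.0002
```

Holding about 20 N for just over a second.

Emit:
play_rows(
  plan="0 0 0 0 0 0 1;0 0 0 0 0 0 1;0 0 0 0 0 0 1;0 0 0 0 0 0 1;0 0 0 0 0 0 1;0 0 0 0 0 0 1;0 0 0 0 0 0 1;0 0 0 0 0 0 1",
)

```text
time_s: 20.85
tool_pos: [0.4957, -0.2639, 0.1615]
orientation: [0.988, -0.152, -0.0, -0.0]
force: [-6.8, 3.6, 18.0]
width: 0.0002
```

Emit:
play_rows(
  plan="0 0 0 0 0 0 1;0 0 0 0 0 0 1;0 0 0 0 0 0 1;0 0 0 0 0 0 1;0 0 0 0 0 0 1;0 0 0 0 0 0 1",
)

```text
time_s: 21.35
tool_pos: [0.4956, -0.2639, 0.1615]
orientation: [0.988, -0.152, -0.0, -0.0]
force: [-6.1, 4.2, 18.7]
width: 0.0007
```

Emit:
play_rows(
  plan="0 0 -0.001 0 0 0 1;0 0 -0.003 0 0 0 1;0 0 -0.02 0 0 0 1;0 0.01 -0.045 0 0 0 1;0 0.02 -0.075 0 0 0 1;0 0.04 -0.1 0 0 0 1;0 0.045 -0.115 0 0 0 1;0 0.045 -0.12 0 0 0 1;0 0.045 -0.12 0 0 0 1;0 0.045 -0.12 0 0 0 1",
)

```text
time_s: 22.18
tool_pos: [0.4819, -0.3062, 0.2797]
orientation: [0.988, -0.152, -0.0, -0.0]
force: [0.2, -0.7, -0.1]
width: 0.0003
```

```bash
python3 -c "
from h import *
check('f')
shot('top','tf')"
```

```text
22.1833 [ 0.48185408 -0.30622913  0.27971691] [ 0.24308021 -0.675693   -0.08083935] 0.0002813225259053314
-90 [(2254, np.float64(82.25)), (2239, np.float64(82.28))]
-60 [(2415, np.float64(82.27)), (2429, np.float64(82.34))]
-30 [(2683, np.float64(82.27)), (2680, np.float64(82.32))]
0 [(2905, np.float64(82.26)), (2897, np.float64(82.34))]
30 [(2657, np.float64(82.25)), (2665, np.float64(82.32))]
60 [(0, None), (0, None)]
```

View pics/sf.png

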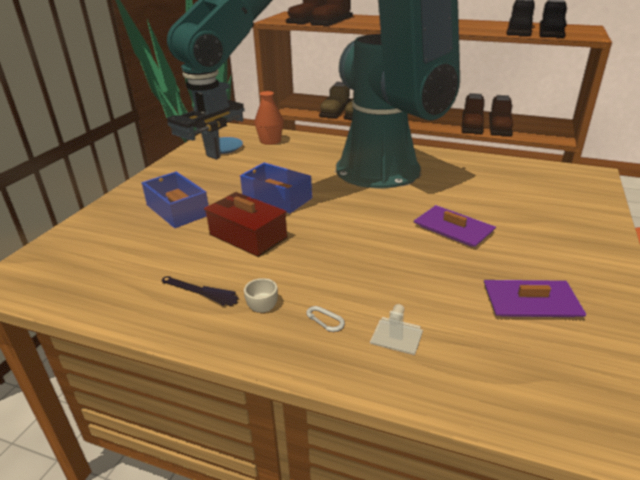

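View pics/sfz.png

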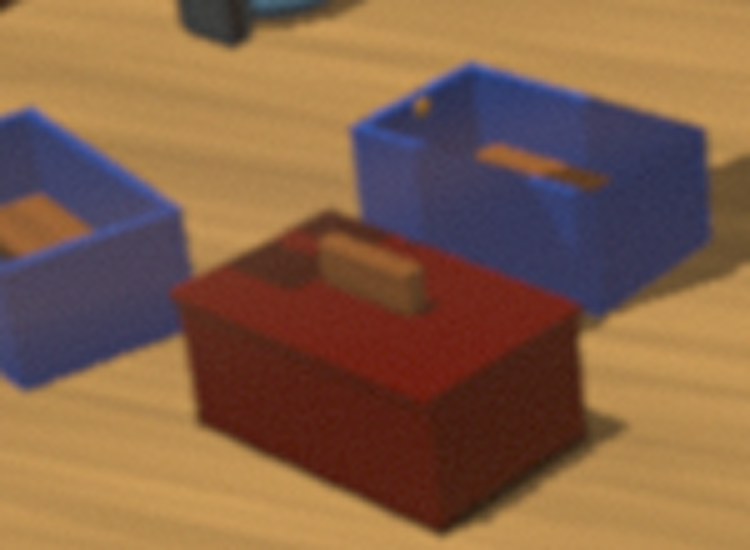

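The scene view shows the lid flush and square on the box at about (247,215). The bystanders haven't moved and the gripper is clear, so I'm handing in.

```bash
python3 -c "
from station import robot
print(robot.hand_in())"
```

```text
the job is handed in; nothing more can be done
None
```

The red lid is on the red box, snapped at both ends and flush, and I handed the job in at about 22 s of the 61 s allowed.

- **Placing:** I picked the lid up by its pull, lowered it squarely into the box onto the balls, and pressed each end with closed fingertips. Each end dropped past its ball. I then pressed both until they stopped moving, at 17 N and 20 N.
- **Confirming press:** I pressed on the panel's centreline beside the pull. The force was about 18–20 N straight down, held for just over a second, and the panel did not move. There was also a sideways force of about 7 N on the tool during the press.
- **Last checks:**
  - The top of the panel measured an even 82.2–82.3 mm, against about 89–90 mm when it lay on the balls.
  - With the lid home, its top should be at 83 mm. The camera read about 0.7 mm low throughout, and the fingertips under load gave 83.2 mm.
  - The final close-up could not see the last 30 mm at the first end. The check before the confirming press had shown part of that stretch flush too.
  - In the scene picture the other things have not moved, and the gripper is clear of everything.

I saw no failed checks, but forces were only read at the end of each move, so brief peaks in between were not recorded.

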